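# Return the capped containers to their bottle stands

### The arm

A 7-joint arm with a two-finger parallel gripper is mounted at the origin on a cart in front of the work surface, level with it; the furniture and walls round the work are solid. World frame = base frame: x ahead of the robot, y to its left, z up, the work surface at z = 0. Lengths are in mm, angles in rad, forces in N, time in s.
With the tool pointing down it reaches from about 350 to 900 mm from the base axis. Payload 7.2 kg.
Tool frame: the origin (TCP) lies midway between the tips of the shut fingers; the grasp point (between the pads) lies 19 mm behind it; z points along the fingers, x is the direction in which the jaws open and shut, and the axes are right-handed (so a half turn about z gives the same grasp; the last joint's range is limited). The gripper opens to 88 mm and grips with 3 to 60 N. Pads are 20 mm wide; open, the fingers measure 115 mm over their backs; the gripper's body (75 mm by 178 mm) begins 61 mm behind the grasp point.
Start: joints at [1.244, 0.411, -0.013, 1.596, 0.006, 1.134, -0.082], TCP at [159.939, -604.194, 190.953] pointing down, gripper open.
Joint ranges: [-2.95, 2.95], [-0.29, 1.99], [-1.47, 1.44], [0.14, 2.54], [-1.03, 4.17], [0.13, 1.85], [-2.86, 2.86]. Speed limits (rad/s): [2.39, 2.39, 3.01, 3.01, 3.14, 3.14, 3.14].

### API

Orientations are given as a unit quaternion [w, x, y, z].
In Python, from station import * gives the robot as it stands. The module is installed in compiled form; this text tells all that it offers.
- The arm moves only by the shell command python3 -m inch 'ROWS'. ROWS is JSON, a list that holds one entry, the list of rows, each a list of 7 numbers: the closure, from -1 (fully open) to 1 (shut), so that 0 is half open, then the shift along the tool's x, y, z normalised to -1 to 1, where 1 is 400 mm, then the turn, a rotation vector about the tool's x, y, z normalised to -1 to 1, where 1 is 2 rad. In form: [[[grip, x, y, z, wx, wy, wz], ...]]. A call has 1 to 8 rows; each row is the pose to reach, as a shift and turn from the pose measured when the call began, along the tool's axes at that moment; what a row does not reach only later rows make up. A row lasts 1/8 s, in which the tool goes at most 62.5 mm and 10.7 degrees, less where a joint would pass 70% of its speed; a pose out of reach is approached as far as the arm can. A call with a number of a shift or a turn outside -1 to 1 is refused whole. A call with a gripper value outside its range is refused whole. The fingers move at their own pace and stop on an object; the grip force is fixed at half the most. Time passes only in rows, so rows that repeat a pose let the fingers close. It gives the time, the measured TCP pose, the force and the opening at its end, in the units of the state.
- state(): the state, without advancing time (a new reading comes with each control period).
- read_camera(name): name is "scene" or "top" or "wrist"; returns the picture (400x640x3 uint8, red, green, blue); there is no depth.
- get_calibration(name): a dict with "intrinsics" (3x3 intrinsics, pixels), "R" (3x3) and "t" (3): a world point X has camera coordinates R X + t; the wrist camera has in their place "tool_from_camera" (4x4, takes a point from camera to tool coordinates, whose origin is the TCP and whose axes are the tool frame's). Camera axes: x right, y down, z forward; pixel columns grow to the right and rows downward; lengths in mm; the calibration is good to about 2 mm. A picture is of the moment at which its call begins: read the wrist's pose just before it. get_calibration takes no time and is no camera call.
- job_done(): hands the job in, once; it reports no verdict.
The state is a dict: "clock": time; "joint_pos": joint angles; "joint_velocities": joint speeds; "effort": joint torques, N m; "tool_pos": TCP position; "ee_rot": TCP orientation; "contact_force": force on the tool from outside, world axes, zero at the start; "ft_torque": the same for the moment, N m; "finger_gap": finger opening in mm.
Only numpy, scipy, OpenCV 4.12 (cv2) and the standard library are available. Lean on these libraries where they do the work, as an engineer would, in place of code of your own. Each camera call takes 0.05 s, during which the arm holds its last target.

### The job

On the front part of the table, pick out the four closed containers (two sample vials, an amber dropper bottle and a green-lidded jar) and stand each one upright, flat on the floor of the bottle stand of its size: one vial in each of the two small stands (either way round), the dropper bottle in the medium stand and the jar in the large one. Leave the open beaker and the timer between them where they stand; similar bottles and vials along the back of the table and beside the microscope are not part of the job. At the end all four containers are released and at rest.

Things in the scene. Friction and masses are not known exactly. Their poses are not given: they have to be found in the camera images.
- sample_vial_labelled_mid (a point): Sample vial with a light grey cap, a dark band and a paper label: upright cylinder, diameter 24 mm, height 66 mm. Point: on its axis, half-way up (33 mm above its underside); z is its axis, upward at the start. Loose; stands upright on the table in the front group.
- sample_vial_soil_mid (a point): Sample vial with a darker grey cap and dark brown contents: upright cylinder, diameter 24 mm, height 70 mm. Point: on its axis, half-way up (35 mm above its underside); z is its axis, upward at the start. Loose; stands upright on the table in the front group.
- dropper_bottle_mid (a point): Amber dropper bottle with black dropper cap: diameter 33 mm up to about 55 mm above its underside, then narrowing to the cap and to a 12 mm rubber bulb; height 98 mm. Point: on its axis, half-way up (49 mm above its underside); z is its axis, upward at the start. Loose; stands upright on the table in the front group.
- lidded_jar_mid (a point): Jar with a green screw lid: upright cylinder, diameter 54 mm up to 58 mm, lid 50 mm wide above that; height 70 mm. Point: on its axis, half-way up (35 mm above its underside); z is its axis, upward at the start. Loose; stands upright on the table in the front group.
- stand_small_a_in (a point): Small dish-like bottle stand of bare aluminium with a dark floor, fixed to the table: outer diameter about 55 mm, round well 42 mm wide, rim 12 mm high over the table, 5 mm thick, well floor 4 mm over the table. Point: centre of the well floor; z up. One of two alike.
- stand_small_b_in (a point): Small dish-like bottle stand of bare aluminium with a dark floor, fixed to the table: outer diameter about 55 mm, round well 42 mm wide, rim 12 mm high over the table, 5 mm thick, well floor 4 mm over the table. Point: centre of the well floor; z up. One of two alike.
- stand_medium_in (a point): Medium dish-like bottle stand of bare aluminium with a dark floor, fixed to the table: outer diameter about 69 mm, round well 56 mm wide, rim 12 mm high over the table, 5 mm thick, well floor 4 mm over the table. Point: centre of the well floor; z up.
- stand_large_in (a point): Large dish-like bottle stand of bare aluminium with a dark floor, fixed to the table: outer diameter about 91 mm, round well 78 mm wide, rim 12 mm high over the table, 5 mm thick, well floor 4 mm over the table. Point: centre of the well floor; z up.
- open_beaker_mid (a point): Bystander, to be left alone: open empty glass beaker, diameter 55 mm, height 69 mm, loose. Point: on its axis, half-way up.
- bench_timer_mid (a point): Bystander, to be left alone: flat pale timer with a small display, 64 x 64 x 21 mm, loose. Point: its centre, half-way up.
Things that resemble listed ones, but are neither listed nor needed, are in the scene too. Leave any purple, turquoise or yellow look-alike of the part that bears dropper_bottle_mid alone.

How it is judged:
By the outcome, as a careful person would: the job done as asked, in the order asked, and still so for the second after the job is handed in, with the robot touching nothing.
It also fails if it takes over 99 s, if anything falls off the work surface, if the arm or the gripper's body presses on something with over 40 N, if the wrist force passes 120 N, or if a joint passes its speed limit or range.

## Working session

There is one attempt and no reset: what is moved stays moved. The work goes in short steps, Python scripts to look and compute and a shell command to move; the robot and the scene stay as the last step left them, time stands still between calls to the robot, and variables do not carry over. Pictures are saved under pics/ and viewed, and the job is handed in when it is done.

```bash
mkdir -p pics
python3 - <<'E'
from station import *
import cv2
s=state(); print(s)
for n in ("scene","top","wrist"):
    im=read_camera(n); cv2.imwrite(f"pics/{n}0.png",im[:,:,::-1])
    c=get_calibration(n); print(n,c)
E
```

```text
{'clock': 0.0, 'joint_pos': array([ 1.24378997,  0.41187812, -0.01272718,  1.59701028,  0.00560924,
        1.13428552, -0.08221173]), 'joint_velocities': array([-0.00108691,  0.00102968,  0.00038686,  0.00046126, -0.00020551,
       -0.00229893, -0.00278751]), 'effort': array([-1.95920193e-04, -5.87953699e+01,  6.41979352e-01, -2.91070479e+01,
       -5.35910251e-02,  1.84116710e-02,  1.50740275e-04]), 'tool_pos': array([ 159.78061845, -603.67875678,  190.13642358]), 'ee_rot': array([-4.25896382e-04,  7.92450511e-01, -6.09935726e-01, -6.44818267e-04]), 'contact_force': array([-0.17207944,  0.07175091,  1.17641834]), 'ft_torque': array([0.03029282, 0.03349547, 0.01010409]), 'finger_gap': 87.89259670753673}
scene {'intrinsics': array([[414.06872671,   0.        , 318.83886279],
       [  0.        , 414.06872671, 201.34395986],
       [  0.        ,   0.        ,   1.        ]]), 'R': array([[-0.66087169, -0.75047315,  0.00621761],
       [-0.55264741,  0.48102644, -0.68058387],
       [ 0.50776909, -0.45321476, -0.7326438 ]]), 't': array([306.42154615, 430.22342847, 578.1074725 ])}
t
[... 220 characters left out ...]
524],
       [-0.99283119, -0.00421002, -0.11945082],
       [ 0.11938905,  0.01271905, -0.99276607]]), 't': array([ -92.13014074,  594.85806795, 1020.94733366])}
wrist {'intrinsics': array([[278.84415235,   0.        , 319.1000126 ],
       [  0.        , 278.84415235, 199.43058839],
       [  0.        ,   0.        ,   1.        ]]), 'tool_from_camera': array([[ 9.99999324e-01, -8.73749911e-04,  7.66599606e-04,
        -7.28513323e-01],
       [ 6.21179544e-04,  9.59147370e-01,  2.82906232e-01,
        -7.77935934e+01],
       [-9.82471291e-04, -2.82905565e-01,  9.59147265e-01,
        -1.93176550e+02],
       [ 0.00000000e+00,  0.00000000e+00,  0.00000000e+00,
         1.00000000e+00]])}
```

View pics/top0.png

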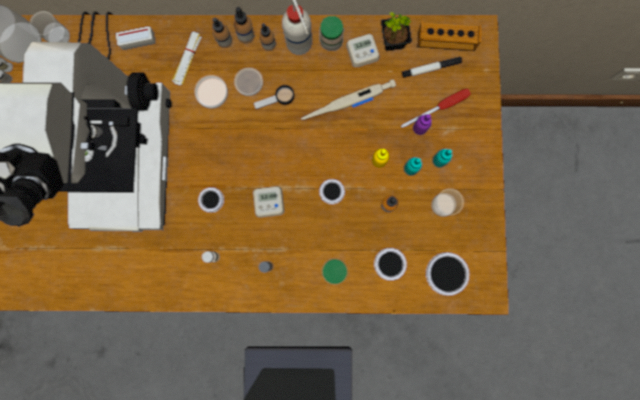

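View pics/scene0.png

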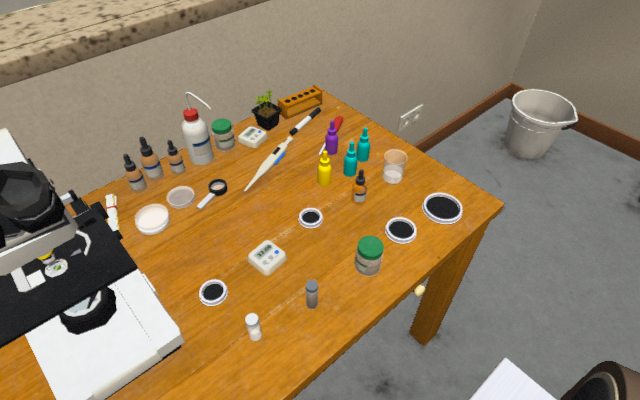

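View pics/wrist0.png

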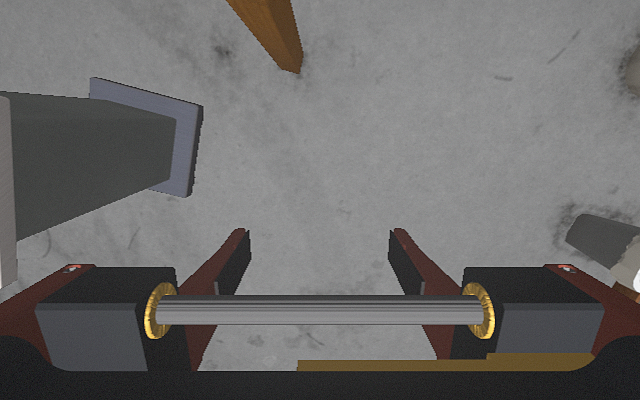

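Run:
```python
import cv2
im=cv2.imread("pics/top0.png")[170:300,185:485]; cv2.imwrite("pics/topc.png",cv2.resize(im,None,fx=2.66,fy=2.66,interpolation=cv2.INTER_CUBIC))
im=cv2.imread("pics/scene0.png")[140:350,190:480]; cv2.imwrite("pics/scenec.png",cv2.resize(im,None,fx=2.7,fy=2.7,interpolation=cv2.INTER_CUBIC))
```

```text
(no output)
```

View pics/topc.png

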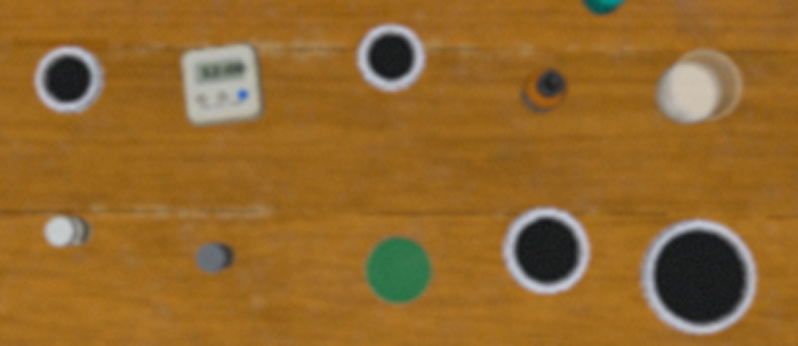

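View pics/scenec.png

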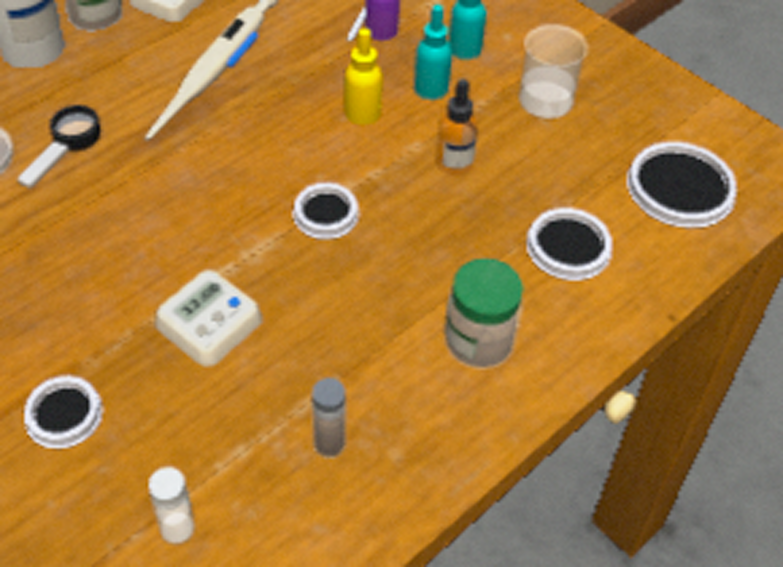

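```bash
cat > h.py <<'E'
from station import *
import numpy as np, cv2
from scipy.spatial.transform import Rotation as Rn
def ray(name,uv,z,s=None):
    c=get_calibration(name); K=c["intrinsics"]; d=np.linalg.solve(K,[uv[0],uv[1],1])
    if name=="wrist":
        T=c["tool_from_camera"]; q=s["ee_rot"]; R=Rn.from_quat([q[1],q[2],q[3],q[0]]).as_matrix()
        o=R@T[:3,3]+s["tool_pos"]; d=R@T[:3,:3]@d
    else:
        o=-c["R"].T@c["t"]; d=c["R"].T@d
    return o+d*(z-o[2])/d[2]
def proj(name,X,s=None):
    c=get_calibration(name)
    if name=="wrist":
        T=c["tool_from_camera"]; q=s["ee_rot"]; R=Rn.from_quat([q[1],q[2],q[3],q[0]]).as_matrix()
        p=T[:3,:3].T@(R.T@(np.array(X)-s["tool_pos"])-T[:3,3])
    else: p=c["R"]@np.array(X)+c["t"]
    p=c["intrinsics"]@p; return p[:2]/p[2]
E
python3 - <<'E'
from h import *
np.set_printoptions(precision=1,suppress=True)
T=dict(a=(68,79,12),b=(391,57,12),med=(547,251,12),large=(699,276,12),label=(59,231,66),soil=(211,257,70),jar=(399,270,70),drop=(551,81,98),beak=(702,85,69),beak0=(690,93,0),timer=(221,83,21))
S=dict(a=(62,410),b=(326,208),med=(569,242),large=(682,183),label=(169,480),soil=(328,389),jar=(488,284),drop=(464,84),beak=(555,45))
for k,(u,v,z) in T.items():
    p=ray("top",((u+.5)/2.66-.5+185,(v+.5)/2.66-.5+170),z)
    q=ray("scene",((S[k][0]+.5)/2.7-.5+190,(S[k][1]+.5)/2.7-.5+140),z) if k in S else np.zeros(3)
    print(k,p,q)
E
```

```text
a [592.9 156.9  12. ] [590.  160.9  12. ]
b [ 612.2 -107.8   12. ] [ 610.7 -104.3   12. ]
med [ 455.4 -233.7   12. ] [ 454.1 -228.8   12. ]
large [ 436.3 -355.1   12. ] [ 433.6 -350.1   12. ]
label [469.1 146.9  66. ] [468.7 146.4  66. ]
soil [450.1  29.1  70. ] [451.1  30.   70. ]
jar [ 441.2 -114.2   70. ] [ 441.4 -113.    70. ]
drop [ 583.  -227.5   98. ] [ 581.1 -226.8   98. ]
beak [ 583.8 -347.5   69. ] [ 584.4 -347.1   69. ]
beak0 [ 584.9 -354.1    0. ] [0. 0. 0.]
timer [589.1  30.1  21. ] [0. 0. 0.]
```

Could be mistaken (top picture): amber dropper (390,203) versus yellow (381,157), turquoise (414,165)/(444,157), purple (422,123) and the amber bottles at the back (220-268,30). Green-lidded jar (335,271) versus the back jar (331,32). Vials (209,257) light cap and (265,266) dark cap versus nothing else in front. The beaker (447,203) is open. Both crops confirm the choice: light-capped and dark-capped vials, amber bottle with black bulb, front green-lidded jar. Stands are at (210,200), (332,191), (390,264), (447,273).

```bash
python3 -m inch '[[[-1,-0.16,-0.24,0,0,0,-0.1],[-1,-0.32,-0.48,0,0,0,-0.2],[-1,-0.48,-0.72,0,0,0,-0.3],[-1,-0.63,-0.97,0,0,0,-0.4],[-1,-0.63,-0.97,0,0,0,-0.5],[-1,-0.63,-0.97,0,0,0,-0.656],[-1,-0.63,-0.97,0,0,0,-0.656],[-1,-0.63,-0.97,0,0,0,-0.656]]]'; python3 -c "
from station import *
print(state()['joint_pos'])"
```

```text
clock: 1.15
tool_pos: [472.7, -257.1, 190.7]
ee_rot: [-0.001, 1.0, 0.004, 0.0]
contact_force: [0.2, -0.4, 0.3]
finger_gap: 88.0
[ 0.78289789  0.30278948 -0.46083641  1.78366435  0.14740875  1.08986294
  0.2792505 ]
```

```bash
python3 -m inch '[[[-1,0,-0.15,0,0,0,0],[-1,0,-0.3,0,0,0,0],[-1,0,-0.45,0,0,0,0],[-1,0,-0.6,0,0,0,0],[-1,0,-0.75,0,0,0,0],[-1,0,-0.9,0,0,0,0],[-1,0,-1,0,0,0,0],[-1,0,-1,0,0,0,0]]]'
python3 - <<'E'
from h import *
s=state(); im=read_camera("wrist"); cv2.imwrite("pics/w1.png",im[:,:,::-1])
print(s['tool_pos'],s['ee_rot'],s['joint_pos'])
for X in [(469,147,66),(469,147,0),(451,29.5,70)]: print(proj("wrist",X,s))
E
```

```text
clock: 2.15
tool_pos: [468.9, 146.4, 191.6]
ee_rot: [-0.002, 1.0, 0.007, 0.0]
contact_force: [0.1, -1.3, 0.2]
finger_gap: 88.0
[468.92620934 146.41193665 191.64141713] [-1.92799857e-03  9.99976024e-01  6.64876131e-03  1.69779944e-04] [ 0.20083818  0.25486547 -0.70399692  1.87685553  0.18301498  1.0736767
 -0.56140368]
[319.19300235 186.37581829]
[319.2050154  175.35540033]
[303.95287367 276.30437789]
```

View pics/w1.png

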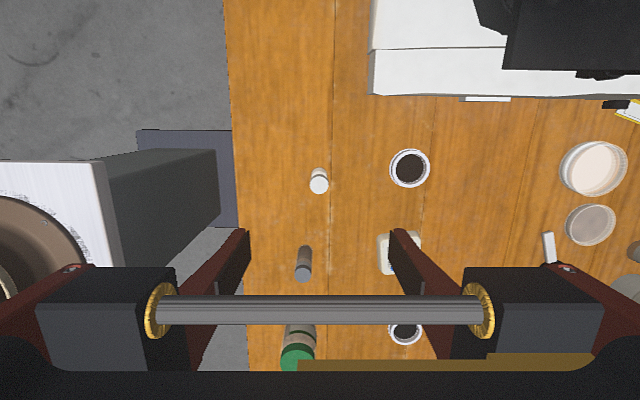

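The wrist picture shows the labelled vial's cap at (319,187) and the soil vial's at (304,274), within 2 px of prediction. Stand a is at (409,168).

```bash
python3 - <<'E'
from h import *
s=state(); print(ray("wrist",(409,168),12,s),ray("wrist",(319,187),66,s),ray("wrist",(304,274),70,s))
E
python3 -m inch '[[[-1,0,0,0.1,0,0,0],[-1,0,0,0.2,0,0,0],[-1,0,0,0.3,0,0,0],[-1,0,0,0.38,0,0,0],[-1,0,0,0.41,0,0,0],[-1,0,0,0.41,0,0,0],[0.5,0,0,0.41,0,0,0],[1,0,0,0.41,0,0,0]]]'
```

```text
[590.17359496 158.03737408  12.        ] [469.06688594 143.67333377  66.        ] [451.04611107  30.30790637  70.        ]
clock: 3.2
tool_pos: [470.1, 144.4, 28.5]
ee_rot: [-0.001, 1.0, 0.005, 0.001]
contact_force: [0.6, 0.1, 0.3]
finger_gap: 71.7
```

```bash
python3 -m inch '[[[1,0,0,0,0,0,0],[1,0,0,0,0,0,0],[1,0,0,0,0,0,0],[1,0,0,0,0,0,0],[1,0,0,0,0,0,0],[1,0,0,0,0,0,0]]]'
```

```text
clock: 3.95
tool_pos: [470.0, 144.4, 28.4]
ee_rot: [-0.001, 1.0, 0.005, 0.001]
contact_force: [0.5, 0.1, -0.3]
finger_gap: 21.6
```

```bash
python3 -m inch '[[[1,0,0,0,0,0,0],[1,0,0,0,0,0,0],[1,0,0,-0.02,0,0,0],[1,0,0,-0.05,0,0,0],[1,0,0,-0.05,0,0,0],[1,0,0,-0.05,0,0,0]]]'
python3 - <<'E'
from h import *
for n in ("wrist","scene"):
    im=read_camera(n); 
    if n=="scene": im=cv2.resize(im[220:370,160:380],None,fx=3,fy=3,interpolation=cv2.INTER_CUBIC)
    cv2.imwrite(f"pics/{n}2.png",im[:,:,::-1])
E
```

```text
clock: 4.7
tool_pos: [470.1, 144.3, 48.6]
ee_rot: [-0.001, 1.0, 0.005, 0.001]
contact_force: [0.3, 0.3, -0.2]
finger_gap: 22.1
```

View pics/scene2.png

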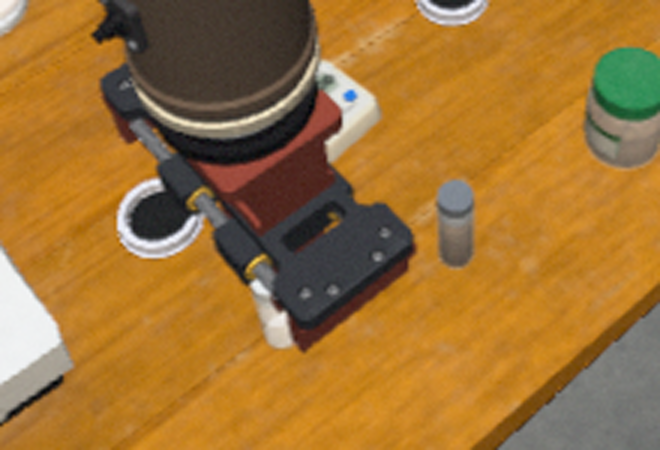

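View pics/wrist2.png

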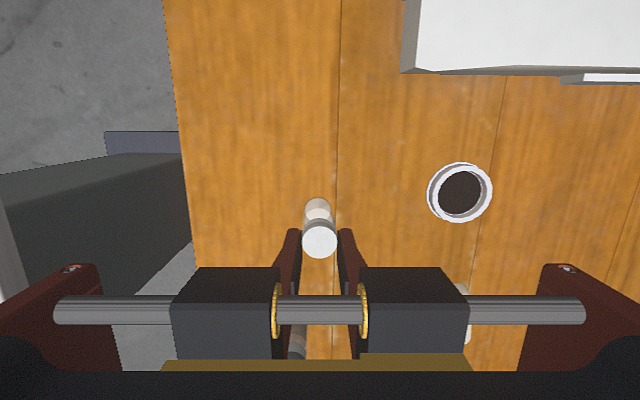

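The vial is off the table, held upright between the fingers with its cap at (319,239). Stand a is at (460,193).

```bash
python3 - <<'E'
from h import *
s=state(); print(ray("wrist",(460,193),12,s),ray("wrist",(319,239),86,s),s['tool_pos'])
E
python3 -m inch '[[[1,0,0,-0.05,0,0,0],[1,0.08,-0.01,-0.08,0,0,0],[1,0.18,-0.02,-0.08,0,0,0],[1,0.25,-0.03,-0.08,0,0,0],[1,0.3,-0.035,-0.08,0,0,0],[1,0.303,-0.035,-0.08,0,0,0],[1,0.303,-0.035,-0.08,0,0,0],[1,0.303,-0.035,-0.08,0,0,0]]]'
```

```text
[589.85845083 161.61591146  12.        ] [469.71340861 151.38741365  86.        ] [469.82255333 144.23519227  48.29008171]
clock: 5.8
tool_pos: [589.9, 159.3, 80.5]
ee_rot: [-0.001, 1.0, 0.005, 0.001]
contact_force: [-0.1, -0.8, -0.1]
finger_gap: 21.6
```

Run:
```python
from h import *
s=state()
im=read_camera("wrist"); cv2.imwrite("pics/w3.png",cv2.resize(im[130:290,220:420],None,fx=4,fy=3.75)[:,:,::-1])
im=read_camera("top"); cv2.imwrite("pics/t3.png",cv2.resize(im[150:280,160:320],None,fx=4,fy=4)[:,:,::-1])
for X in [(590,159,118),(590,159,12),(590,159,52)]: print(proj("wrist",X,s),proj("top",X))
```

```text
[319.11998971 250.03778631] [196.35436485 194.61186116]
[319.0983671  200.81700884] [209.26285228 200.69967826]
[319.10432573 214.38096732] [204.69809202 198.54687564]
```

View pics/w3.png

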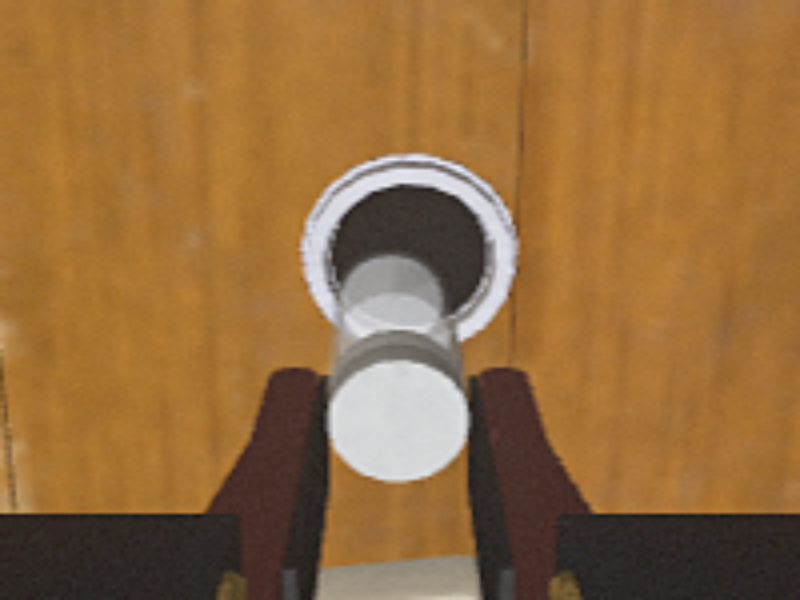

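View pics/t3.png

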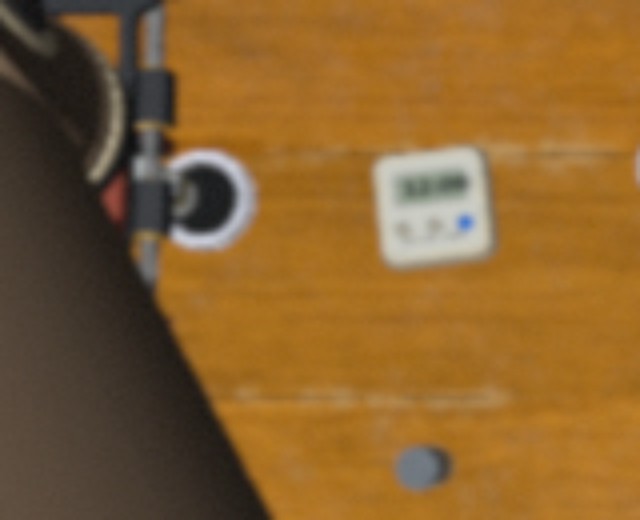

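```bash
python3 -m inch '[[[1,0.005,0,0.03,0,0,0],[1,0.005,0,0.06,0,0,0],[1,0.005,0,0.09,0,0,0],[1,0.005,0,0.11,0,0,0],[1,0.005,0,0.117,0,0,0],[1,0.005,0,0.119,0,0,0],[1,0.005,0,0.12,0,0,0],[1,0.005,0,0.12,0,0,0]]]'
```

```text
clock: 6.9
tool_pos: [592.6, 159.5, 33.1]
ee_rot: [-0.001, 1.0, 0.005, 0.001]
contact_force: [-0.5, -0.1, -0.3]
finger_gap: 21.8
```

```bash
python3 -m inch '[[[0.4,0,0,0,0,0,0],[0.2,0,0,0,0,0,0],[-0.2,0,0,0,0,0,0],[-0.2,0,0,0,0,0,0],[-0.2,0,0,-0.1,0,0,0],[-0.2,0,0,-0.25,0,0,0],[-0.2,0,0,-0.38,0,0,0],[-0.2,0,0,-0.38,0,0,0]]]'
python3 - <<'E'
from h import *
s=state()
im=read_camera("wrist"); cv2.imwrite("pics/w4.png",cv2.resize(im[100:290,220:420],None,fx=3,fy=3)[:,:,::-1])
im=read_camera("scene"); cv2.imwrite("pics/s4.png",cv2.resize(im[220:380,160:360],None,fx=3,fy=3)[:,:,::-1])
E
```

```text
clock: 7.9
tool_pos: [594.6, 160.4, 189.8]
ee_rot: [-0.002, 1.0, 0.005, 0.005]
contact_force: [0.2, 1.4, -0.7]
finger_gap: 52.6
```

View pics/w4.png

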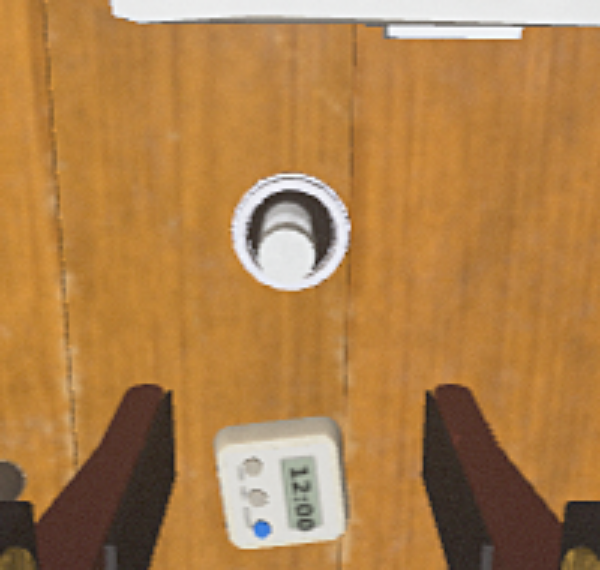

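View pics/s4.png

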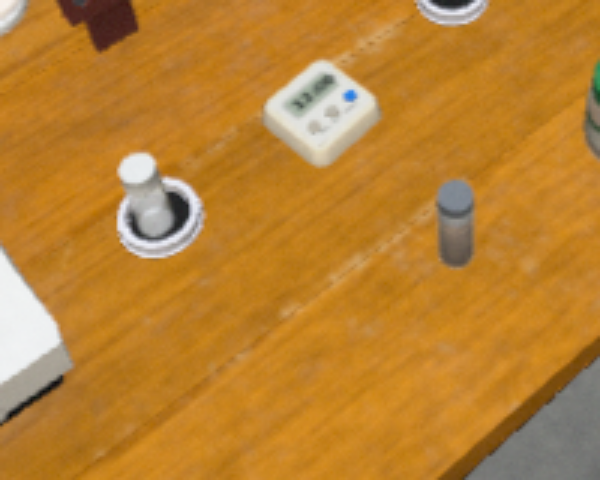

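The labelled vial stands upright in stand a (wrist crop cap (288,250), stand ring (291,232)). Next the soil vial.

```bash
python3 -m inch '[[[-0.5,-0.09,0.08,0,0,0,0],[-0.5,-0.18,0.16,0,0,0,0],[-0.5,-0.27,0.24,0,0,0,0],[-0.5,-0.34,0.3,0,0,0,0],[-0.5,-0.363,0.32,0,0,0,0],[-0.5,-0.363,0.32,0,0,0,0]]]'
python3 - <<'E'
from h import *
s=state()
im=read_camera("wrist"); cv2.imwrite("pics/w5.png",cv2.resize(im[100:290,220:420],None,fx=3,fy=3)[:,:,::-1])
for X in [(450.5,30,70),(450.5,30,0)]: print((proj("wrist",X,s)-[220,100])*3)
E
```

```text
clock: 8.75
tool_pos: [448.3, 29.1, 184.0]
ee_rot: [-0.001, 1.0, 0.005, 0.001]
contact_force: [1.0, 0.4, 1.5]
finger_gap: 66.0
[302.59996017 265.08574701]
[301.45617803 228.02341886]
```

View pics/w5.png

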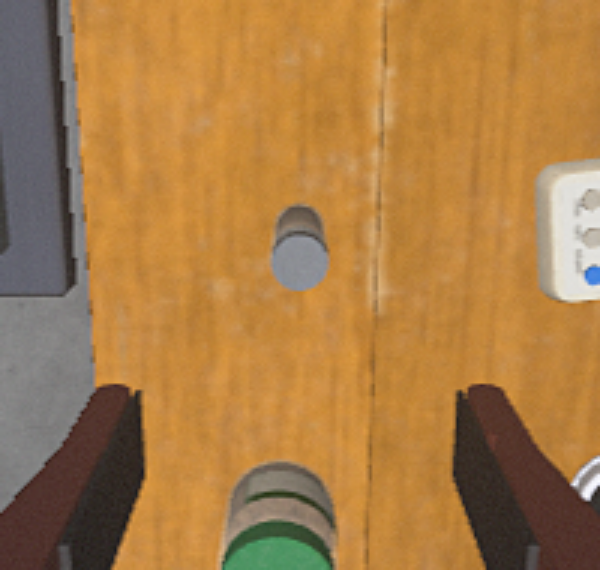

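Soil vial's cap is at (300,262), about 3 px from the prediction. Descending.

```bash
python3 -m inch '[[[-0.5,0.005,-0.006,0.12,0,0,0],[-0.5,0.005,-0.006,0.24,0,0,0],[-0.5,0.005,-0.006,0.34,0,0,0],[-0.5,0.005,-0.006,0.385,0,0,0],[-0.2,0.005,-0.006,0.39,0,0,0],[0.1,0.005,-0.006,0.39,0,0,0],[0.5,0.005,-0.006,0.39,0,0,0],[1,0.005,-0.006,0.39,0,0,0]]]' ; python3 -m inch '[[[1,0,0,0,0,0,0],[1,0,0,0,0,0,0],[1,0,0,0,0,0,0],[1,0,0,0,0,0,0],[1,0,0,-0.05,0,0,0],[1,0,0,-0.1,0,0,0],[1,0,0,-0.12,0,0,0],[1,0,0,-0.12,0,0,0]]]'
```

```text
clock: 9.8
tool_pos: [452.0, 32.6, 28.9]
ee_rot: [-0.001, 1.0, 0.005, 0.002]
contact_force: [-0.4, -0.4, 0.6]
finger_gap: 29.7
clock: 10.8
tool_pos: [452.1, 32.4, 77.1]
ee_rot: [-0.001, 1.0, 0.005, 0.003]
contact_force: [-0.2, -0.6, 0.5]
finger_gap: 22.4
```

```bash
python3 -m inch '[[[1,0.05,0.04,0,0,0,0],[1,0.13,0.12,0,0,0,0],[1,0.22,0.2,0,0,0,0],[1,0.3,0.27,0,0,0,0],[1,0.36,0.32,0,0,0,0],[1,0.39,0.345,0,0,0,0],[1,0.395,0.348,0,0,0,0],[1,0.395,0.348,0,0,0,0]]]'
python3 - <<'E'
from h import *
s=state()
im=read_camera("wrist"); cv2.imwrite("pics/w6.png",cv2.resize(im[100:290,220:420],None,fx=3,fy=3)[:,:,::-1])
im=read_camera("scene"); cv2.imwrite("pics/s6.png",cv2.resize(im[150:300,230:430],None,fx=3,fy=3)[:,:,::-1])
for X in [(611.5,-106,118),(611.5,-106,12)]: print((proj("wrist",X,s)-[220,100])*3)
E
```

```text
clock: 11.8
tool_pos: [610.6, -104.1, 77.3]
ee_rot: [-0.001, 1.0, 0.005, 0.002]
contact_force: [-0.2, 0.2, -0.2]
finger_gap: 23.0
[302.29392563 464.55906262]
[299.31199537 310.2102205 ]
```

View pics/w6.png

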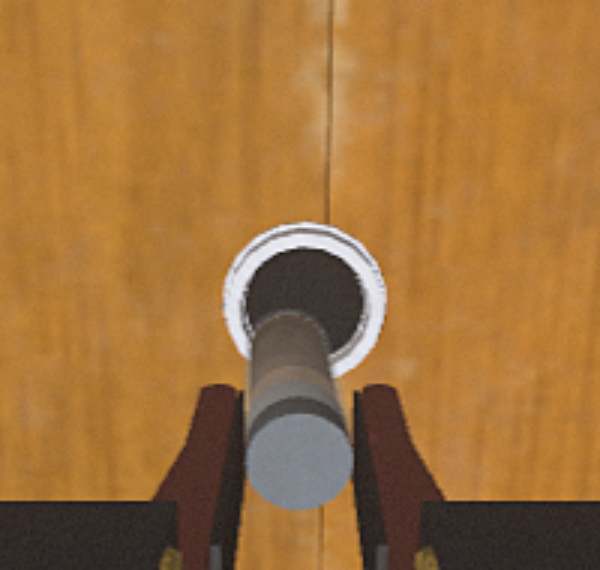

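View pics/s6.png

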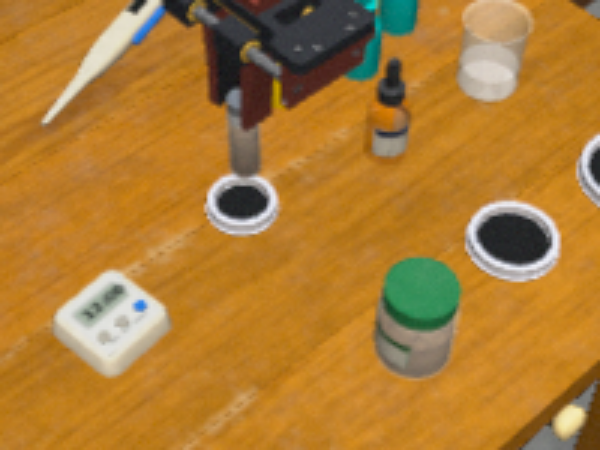

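Stand ring centre is at (305,300) and the cap at (299,461), both within about 3 mm of prediction. Lowering.

```bash
python3 -m inch '[[[1,0.005,-0.003,0.03,0,0,0],[1,0.005,-0.003,0.06,0,0,0],[1,0.005,-0.003,0.09,0,0,0],[1,0.005,-0.003,0.105,0,0,0],[1,0.005,-0.003,0.109,0,0,0],[1,0.005,-0.003,0.11,0,0,0],[1,0.005,-0.003,0.11,0,0,0]]]'; python3 -m inch '[[[0.4,0,0,0,0,0,0],[0.2,0,0,0,0,0,0],[-0.2,0,0,0,0,0,0],[-0.2,0,0,0,0,0,0],[-0.2,0,0,-0.1,0,0,0],[-0.2,0,0,-0.25,0,0,0],[-0.2,0,0,-0.4,0,0,0],[-0.2,0,0,-0.4,0,0,0]]]'
```

```text
clock: 12.78
tool_pos: [613.2, -102.9, 34.1]
ee_rot: [-0.001, 1.0, 0.005, 0.003]
contact_force: [-0.1, -0.2, -0.4]
finger_gap: 22.3
clock: 13.78
tool_pos: [615.3, -103.0, 199.6]
ee_rot: [-0.0, 1.0, 0.005, 0.007]
contact_force: [0.1, -0.3, -0.1]
finger_gap: 52.9
```

```bash
python3 -m inch '[[[-0.5,-0.02,0.08,0,0,0,0.09],[-0.5,-0.04,0.16,0,0,0,0.18],[-0.7,-0.06,0.24,0,0,0,0.27],[-0.8,-0.08,0.3,0,0,0,0.36],[-0.8,-0.086,0.309,0,0,0,0.45],[-0.8,-0.086,0.309,0,0,0,0.54],[-0.8,-0.086,0.309,0,0,0,0.63],[-0.8,-0.086,0.309,0,0,0,0.72]]]';  python3 -m inch '[[[-0.8,0,0,0,0,0,0.05],[-0.8,0,0,0,0,0,0.07],[-0.8,0,0,0,0,0,0.07]]]'
python3 - <<'E'
from h import *
s=state(); print(s['tool_pos'],s['ee_rot'],s['joint_pos'])
im=read_camera("wrist"); cv2.imwrite("pics/w7.png",cv2.resize(im[100:290,220:420],None,fx=3,fy=3)[:,:,::-1])
im=read_camera("scene"); cv2.imwrite("pics/s7.png",cv2.resize(im[100:340,190:470],None,fx=2.4,fy=2.4)[:,:,::-1])
for X in [(582,-227,98),(582,-227,55),(582,-227,0)]: print((proj("wrist",X,s)-[220,100])*3)
E
```

```text
clock: 14.78
tool_pos: [581.6, -226.9, 197.8]
ee_rot: [-0.005, 0.753, -0.658, 0.004]
contact_force: [0.2, 0.7, 0.7]
finger_gap: 79.2
clock: 15.15
tool_pos: [581.4, -226.8, 197.2]
ee_rot: [0.005, -0.706, 0.708, -0.004]
contact_force: [-0.7, 0.3, 0.0]
finger_gap: 79.3
[ 581.39281362 -226.82246006  197.24668624] [ 0.00478192 -0.70605418  0.70813173 -0.00375192] [ 0.46755435  0.41061848 -0.23365718  1.5895922   0.09694896  1.1417818
 -1.36043909]
[299.57346289 277.1152466 ]
[299.32184834 251.32145979]
[299.07650171 226.17021683]
```

View pics/w7.png

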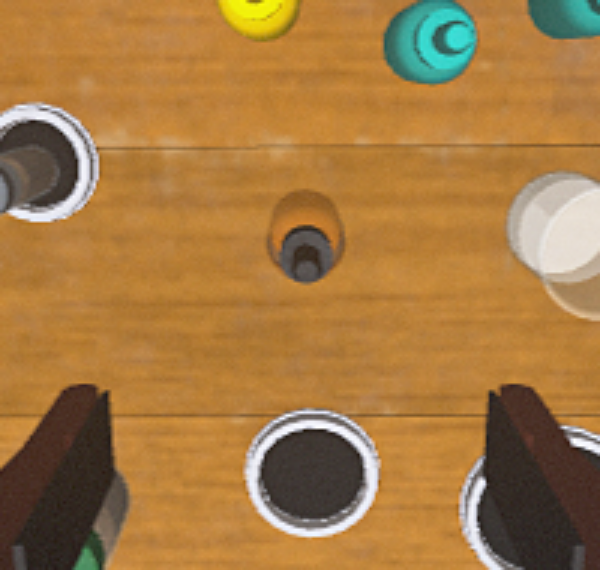

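View pics/s7.png

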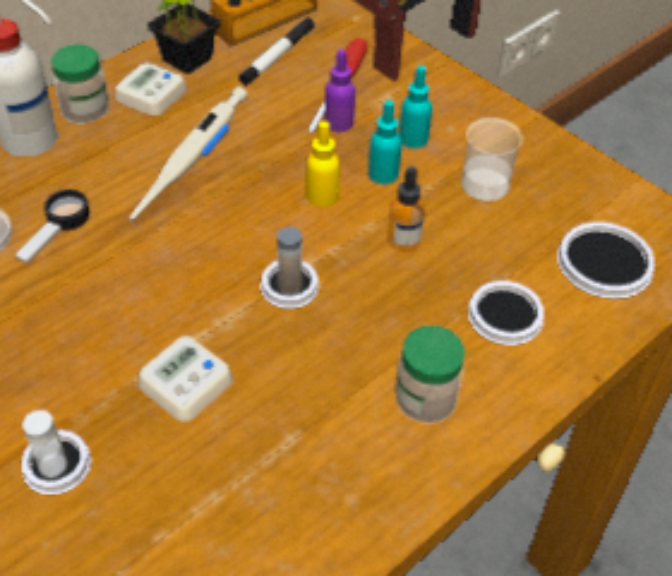

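Both vials stand upright in their stands (scene crop (44,440) and (290,260)). The dropper's bulb is at wrist crop (306,270), within 2 mm of prediction. Descending on it.

```bash
python3 -m inch '[[[-0.8,0.004,-0.003,0.12,0,0,0],[-0.8,0.004,-0.003,0.24,0,0,0],[-0.8,0.004,-0.003,0.34,0,0,0],[-0.8,0.004,-0.003,0.4,0,0,0],[-0.8,0.004,-0.003,0.422,0,0,0],[-0.5,0.004,-0.003,0.424,0,0,0],[0,0.004,-0.003,0.424,0,0,0],[0.5,0.004,-0.003,0.424,0,0,0]]]'; python3 -m inch '[[[1,0,0,0,0,0,0],[1,0,0,0,0,0,0],[1,0,0,0,0,0,0],[1,0,0,0,0,0,0],[1,0,0,0,0,0,0]]]'
```

```text
clock: 16.25
tool_pos: [585.6, -228.6, 29.2]
ee_rot: [0.005, -0.706, 0.708, -0.005]
contact_force: [-1.1, 0.4, 0.1]
finger_gap: 52.6
clock: 16.88
tool_pos: [585.7, -228.7, 29.2]
ee_rot: [0.005, -0.706, 0.708, -0.005]
contact_force: [1.0, 0.2, 0.3]
finger_gap: 19.6
```

Run:
```python
from h import *
s=state(); print(s['finger_gap'])
im=read_camera("wrist"); cv2.imwrite("pics/w8.png",cv2.resize(im[100:350,220:420],None,fx=3,fy=2.4)[:,:,::-1])
im=read_camera("scene"); cv2.imwrite("pics/s8.png",cv2.resize(im[120:250,300:470],None,fx=4,fy=4)[:,:,::-1])
```

```text
19.612880541885975
```

View pics/w8.png

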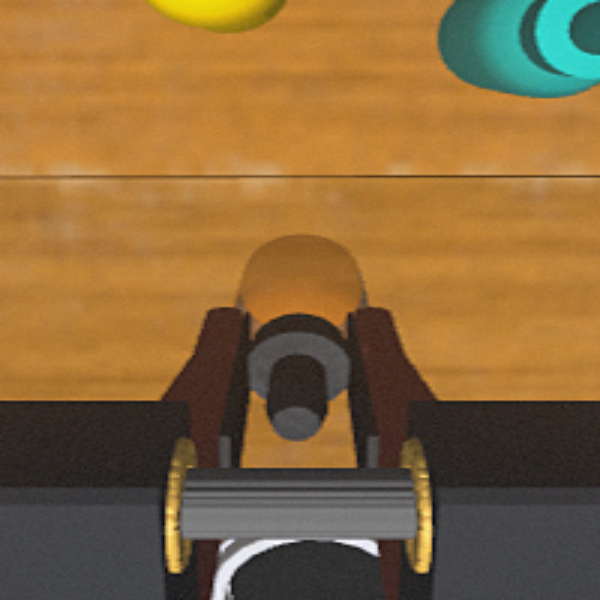

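View pics/s8.png

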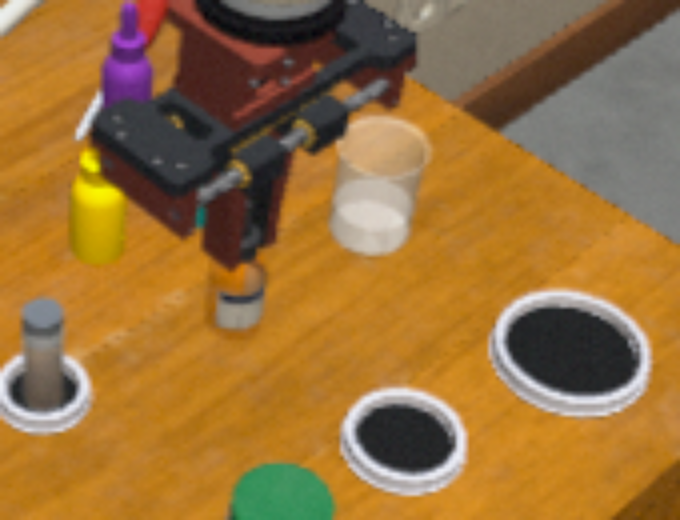

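Run:
```python
from h import *
s=state()
for X in [(585.7,-228.7,29.2),(585.7,-219+5,29.2),(585.7,-214,48),(585.7,-214,60),(582,-227,0),(582,-227,98)]: print(X,(proj("scene",X)-[300,120])*4,)
for X in [(585.7,-228.7,98),(582,-227,98),(585.7,-228.7,55),(585.7,-214,29.2)]:print(X, (proj("wrist",X,s)-[220,100])*[3,2.4])
```

```text
(585.7, -228.7, 29.2) [233.00609655 285.00338274]
(585.7, -214, 29.2) [214.8990681  297.03436147]
(585.7, -214, 48) [217.15615862 274.00896826]
(585.7, -214, 60) [218.63186667 258.95473894]
(582, -227, 0) [231.65554757 324.34058672]
(582, -227, 98) [245.17526058 202.15414804]
(585.7, -228.7, 98) [301.36395618 420.16484604]
(582, -227, 98) [291.39089258 435.72132769]
(585.7, -228.7, 55) [300.31250615 336.52848106]
(585.7, -214, 29.2) [240.54366285 302.55545397]
```

The pads seem to be holding the black cap collar rather than the body: the gap is 19.6 mm, and the fingertips sit higher than the stated TCP. The vials were held by their caps the same way (22 mm gap). I'll lift a little and check the grip.

```bash
python3 -m inch '[[[1,0,0,-0.01,0,0,0],[1,0,0,-0.03,0,0,0],[1,0,0,-0.05,0,0,0],[1,0,0,-0.05,0,0,0]]]'
python3 - <<'E'
from h import *
s=state()
im=read_camera("wrist"); cv2.imwrite("pics/w9.png",cv2.resize(im[100:350,220:420],None,fx=3,fy=2.4)[:,:,::-1])
im=read_camera("scene"); cv2.imwrite("pics/s9.png",cv2.resize(im[120:250,300:470],None,fx=4,fy=4)[:,:,::-1])
E
```

```text
clock: 17.48
tool_pos: [586.0, -228.9, 50.3]
ee_rot: [0.006, -0.706, 0.708, -0.006]
contact_force: [0.8, -0.0, -1.3]
finger_gap: 20.3
```

View pics/w9.png

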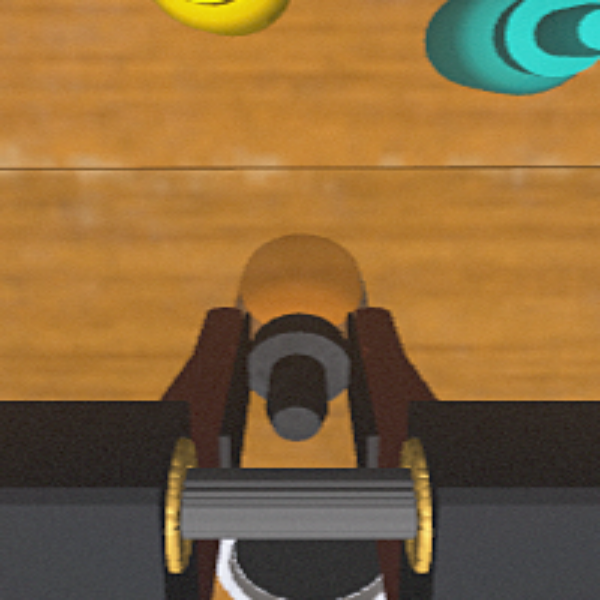

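View pics/s9.png

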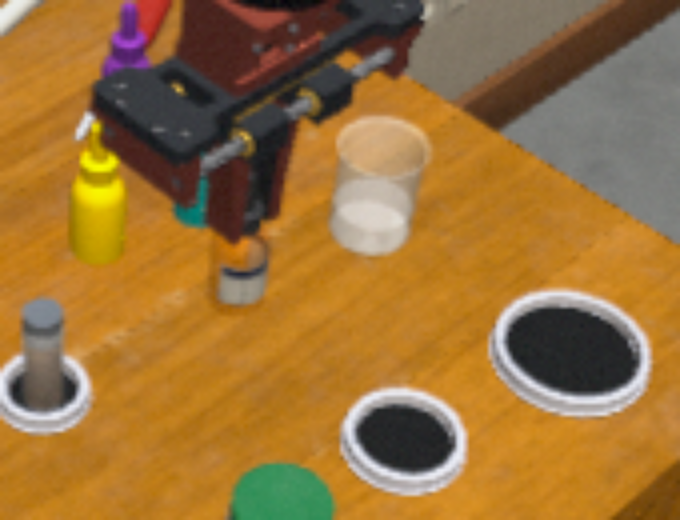

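```bash
python3 -m inch '[[[1,0,0,-0.04,0,0,0],[1,0.002,0.04,-0.08,0,0,0],[1,0.004,0.1,-0.1,0,0,0],[1,0.006,0.18,-0.1,0,0,0],[1,0.006,0.25,-0.1,0,0,0],[1,0.006,0.3,-0.1,0,0,0],[1,0.006,0.322,-0.1,0,0,0],[1,0.006,0.324,-0.1,0,0,0]]]'
python3 - <<'E'
from h import *
s=state(); print(s['tool_pos'])
im=read_camera("wrist"); cv2.imwrite("pics/w10.png",cv2.resize(im[80:330,220:420],None,fx=3,fy=2.4)[:,:,::-1])
im=read_camera("scene"); cv2.imwrite("pics/s10.png",cv2.resize(im[120:290,310:480],None,fx=3.5,fy=3.5)[:,:,::-1])
for X in [(454.5,-231,12),(454.5,-231,59+98),(454.5,-231,59)]: print((proj("wrist",X,s)-[220,80])*[3,2.4])
E
```

```text
clock: 18.58
tool_pos: [455.5, -231.0, 88.1]
ee_rot: [0.006, -0.706, 0.708, -0.006]
contact_force: [-0.5, 0.6, -1.0]
finger_gap: 20.0
[ 455.51525202 -231.00617246   88.12352245]
[298.87616924 287.64962292]
[301.50243672 472.67531938]
[299.38620295 323.58249842]
```

View pics/w10.png

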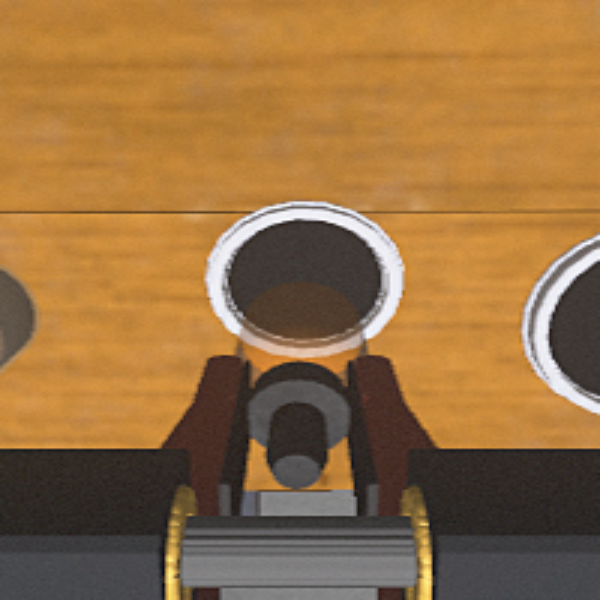

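View pics/s10.png

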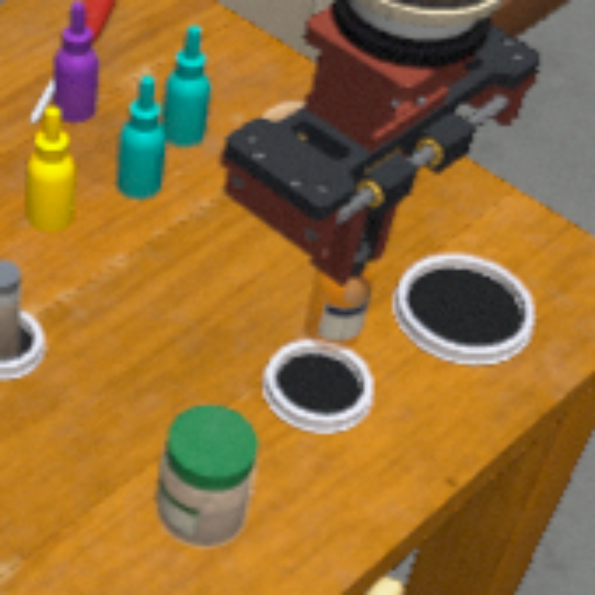

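Ring centre (305,278) and bulb tip (297,473): the bottle is within about 3 mm of the stand axis. Lowering.

```bash
python3 -m inch '[[[1,0.004,-0.004,0.03,0,0,0],[1,0.004,-0.004,0.06,0,0,0],[1,0.004,-0.004,0.09,0,0,0],[1,0.004,-0.004,0.115,0,0,0],[1,0.004,-0.004,0.13,0,0,0],[1,0.004,-0.004,0.136,0,0,0],[1,0.004,-0.004,0.137,0,0,0],[1,0.004,-0.004,0.137,0,0,0]]]'
```

```text
clock: 19.68
tool_pos: [458.8, -232.5, 33.4]
ee_rot: [0.006, -0.706, 0.708, -0.006]
contact_force: [1.0, -0.0, -0.8]
finger_gap: 20.0
```

```bash
python3 -m inch '[[[0.4,0,0,0,0,0,0],[0.2,0,0,0,0,0,0],[-0.2,0,0,0,0,0,0],[-0.2,0,0,0,0,0,0],[-0.2,0,0,-0.1,0,0,0],[-0.2,0,0,-0.25,0,0,0],[-0.3,0,0,-0.4,0,0,0],[-0.5,0,0,-0.4,0,0,0]]]'
python3 - <<'E'
from h import *
s=state()
im=read_camera("wrist"); cv2.imwrite("pics/w11.png",cv2.resize(im[80:330,220:420],None,fx=3,fy=2.4)[:,:,::-1])
im=read_camera("scene"); cv2.imwrite("pics/s11.png",cv2.resize(im[120:290,310:480],None,fx=3.5,fy=3.5)[:,:,::-1])
E
```

```text
clock: 20.68
tool_pos: [458.9, -233.6, 198.2]
ee_rot: [0.007, -0.706, 0.708, -0.01]
contact_force: [-0.7, -1.3, -0.3]
finger_gap: 63.6
```

View pics/s11.png

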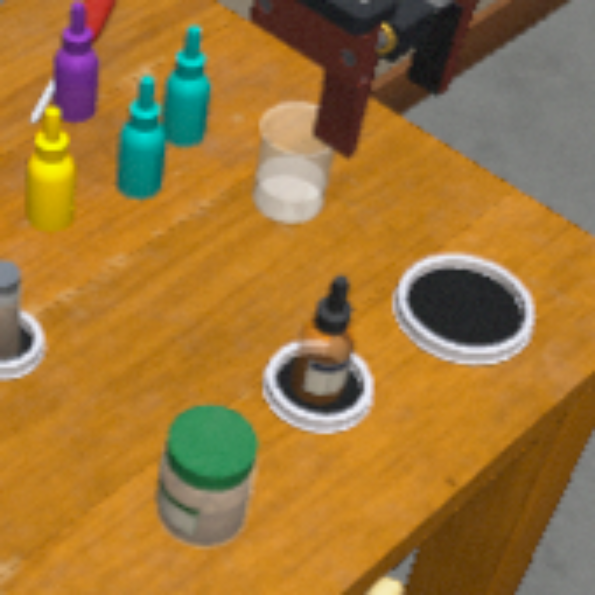

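View pics/w11.png

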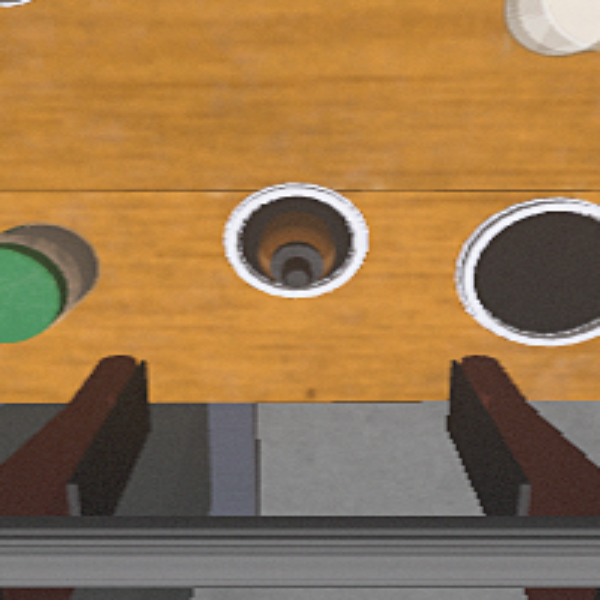

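The dropper bottle stands upright in the medium stand (scene crop (325,350)). Next the jar.

```bash
python3 -m inch '[[[-1,-0.05,0.01,0,0,0,-0.09],[-1,-0.1,0.02,0,0,0,-0.18],[-1,-0.18,0.03,0,0,0,-0.27],[-1,-0.25,0.04,0,0,0,-0.36],[-1,-0.3,0.044,0,0,0,-0.45],[-1,-0.3,0.044,0,0,0,-0.54],[-1,-0.3,0.044,0,0,0,-0.63],[-1,-0.3,0.044,0,0,0,-0.72]]]';  python3 -m inch '[[[-1,0,0,0,0,0,-0.05],[-1,0,0,0,0,0,-0.065],[-1,0,0,0,0,0,-0.065]]]'
python3 - <<'E'
from h import *
s=state(); print(s['tool_pos'],s['ee_rot'],s['joint_pos'])
im=read_camera("wrist"); cv2.imwrite("pics/w12.png",cv2.resize(im[100:290,220:420],None,fx=3,fy=3)[:,:,::-1])
for X in [(441.3,-113.5,70),(441.3,-113.5,0)]: print((proj("wrist",X,s)-[220,100])*3)
E
```

```text
clock: 21.78
tool_pos: [437.6, -112.2, 191.2]
ee_rot: [-0.001, 0.998, -0.064, 0.007]
contact_force: [-0.7, 0.1, 0.4]
finger_gap: 88.1
clock: 22.15
tool_pos: [437.1, -112.1, 190.3]
ee_rot: [-0.001, 1.0, 0.001, 0.006]
contact_force: [0.5, -0.3, 0.4]
finger_gap: 87.8
[ 437.11849834 -112.0719751   190.30433421] [-6.76134929e-04  9.99981206e-01  6.37984951e-04  6.05992523e-03] [ 0.61586471  0.14342542 -0.51283005  1.97956175  0.07896967  1.02630322
  0.06856479]
[304.54794877 266.65597733]
[301.62249711 229.85708626]
```

View pics/w12.png

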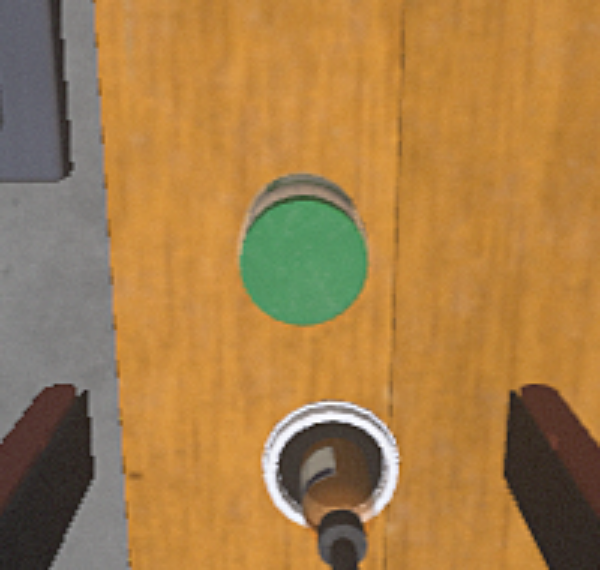

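Lid centre is at (304,261), about 1 mm from prediction. Descending around the body.

```bash
python3 -m inch '[[[-1,0.007,0,0.1,0,0,0],[-1,0.007,0,0.2,0,0,0],[-1,0.007,0,0.3,0,0,0],[-1,0.007,0,0.38,0,0,0],[-1,0.007,0,0.425,0,0,0],[-1,0.007,0,0.43,0,0,0],[-0.5,0.007,0,0.43,0,0,0],[0,0.007,0,0.43,0,0,0]]]'; python3 -m inch '[[[1,0,0,0,0,0,0],[1,0,0,0,0,0,0],[1,0,0,0,0,0,0],[1,0,0,0,0,0,0]]]'
```

```text
clock: 23.2
tool_pos: [442.9, -112.1, 19.4]
ee_rot: [-0.0, 1.0, 0.0, 0.007]
contact_force: [0.1, -0.3, 1.0]
finger_gap: 71.0
clock: 23.7
tool_pos: [443.0, -112.3, 19.9]
ee_rot: [-0.0, 1.0, 0.0, 0.007]
contact_force: [-1.6, -0.4, 5.6]
finger_gap: 50.9
```

```bash
python3 -m inch '[[[1,0,0,0,0,0,0],[1,0,0,0,0,0,0],[1,0,0,-0.02,0,0,0],[1,0,0,-0.05,0,0,0],[1,0,0,-0.05,0,0,0]]]'
python3 - <<'E'
from h import *
s=state()
im=read_camera("wrist"); cv2.imwrite("pics/w13.png",cv2.resize(im[80:330,220:420],None,fx=3,fy=2.4)[:,:,::-1])
im=read_camera("scene"); cv2.imwrite("pics/s13.png",cv2.resize(im[150:320,310:480],None,fx=3.5,fy=3.5)[:,:,::-1])
E
```

```text
clock: 24.32
tool_pos: [443.6, -112.5, 41.0]
ee_rot: [0.0, 1.0, 0.0, 0.008]
contact_force: [-0.6, -0.3, -2.3]
finger_gap: 50.5
```

View pics/w13.png

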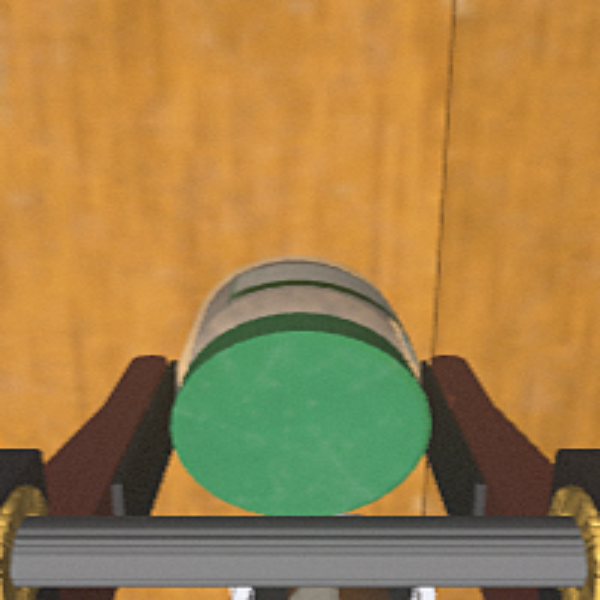

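View pics/s13.png

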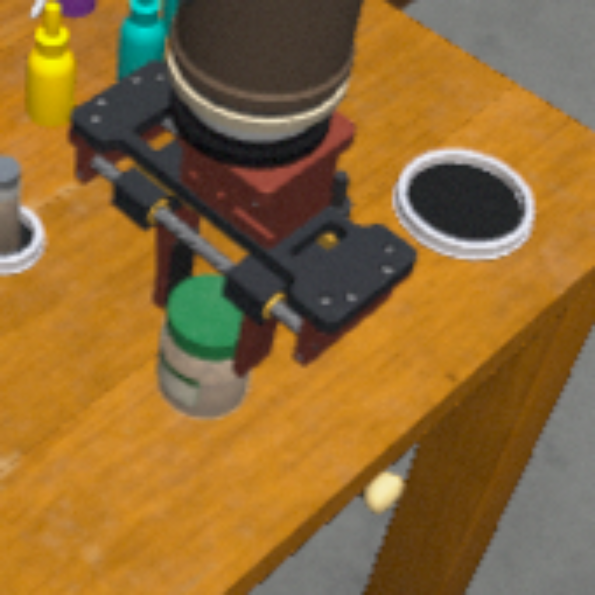

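```bash
python3 -m inch '[[[1,0,0,-0.04,0,0,0],[1,0,0,-0.1,0,0,0],[1,0,0,-0.17,0,0,0],[1,0,0,-0.23,0,0,0],[1,0,0,-0.28,0,0,0],[1,0,0,-0.29,0,0,0],[1,0,0,-0.29,0,0,0]]]';python3 -m inch '[[[1,-0.005,0.05,0,0,0,0],[1,-0.01,0.14,0,0,0,0],[1,-0.015,0.25,0,0,0,0],[1,-0.019,0.36,0,0,0,0],[1,-0.019,0.47,0,0,0,0],[1,-0.019,0.55,0,0,0,0],[1,-0.019,0.595,0,0,0,0],[1,-0.019,0.6,0,0,0,0]]]'; python3 -m inch '[[[1,0,0,0.06,0,0,0],[1,0,0,0.12,0,0,0],[1,0,0,0.17,0,0,0],[1,0,0,0.19,0,0,0],[1,0,0,0.19,0,0,0]]]'
python3 - <<'E'
from h import *
s=state(); print(s['tool_pos'],s['ee_rot'])
im=read_camera("wrist"); cv2.imwrite("pics/w14.png",cv2.resize(im[80:330,220:420],None,fx=3,fy=2.4)[:,:,::-1])
im=read_camera("scene"); cv2.imwrite("pics/s14.png",cv2.resize(im[130:300,350:520],None,fx=3.5,fy=3.5)[:,:,::-1])
im=read_camera("top"); cv2.imwrite("pics/t14.png",cv2.resize(im[180:320,300:500],None,fx=3.5,fy=3.5)[:,:,::-1])
b=s['tool_pos'][2]-19.9
for X in [(435.5,-353,12),(435.5,-353,70+b),(435.5,-353,b)]: print((proj("wrist",X,s)-[220,80])*[3,2.4],(proj("scene",X)-[350,130])*3.5)
E
```

```text
clock: 25.3
tool_pos: [441.0, -112.5, 156.2]
ee_rot: [0.0, 1.0, 0.0, 0.008]
contact_force: [0.0, 0.4, -1.4]
finger_gap: 50.4
clock: 26.3
tool_pos: [433.0, -352.6, 155.2]
ee_rot: [-0.0, 1.0, -0.0, 0.007]
contact_force: [-0.3, -0.2, -0.8]
finger_gap: 50.5
clock: 26.92
tool_pos: [434.3, -351.5, 79.1]
ee_rot: [-0.001, 1.0, 0.0, 0.007]
contact_force: [0.2, 0.5, -0.4]
finger_gap: 50.4
[ 434.29634314 -351.46468327   79.13166855] [-8.55594419e-04  9.99976057e-01  1.80444458e-04  6.86452930e-03]
[298.26524304 293.72072462] [323.38032875 267.35539017]
[306.80309352 436.83908679] [367.56378738 135.36339924]
[300.68695362 334.31539803] [340.18464149 217.15482271]
```

View pics/w14.png

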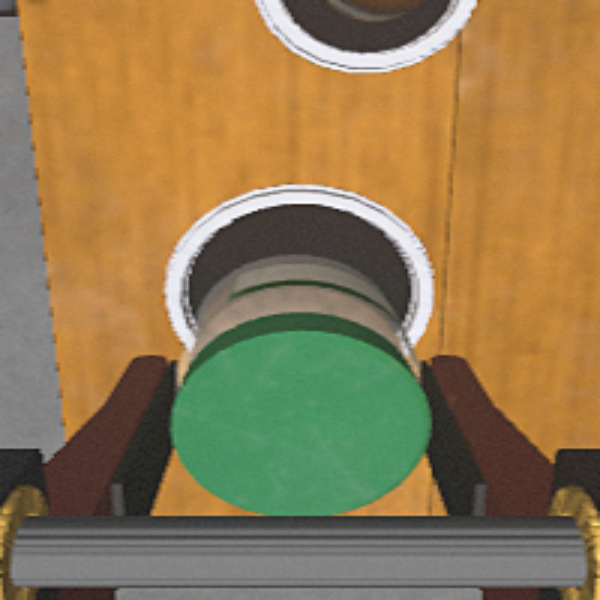

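View pics/s14.png

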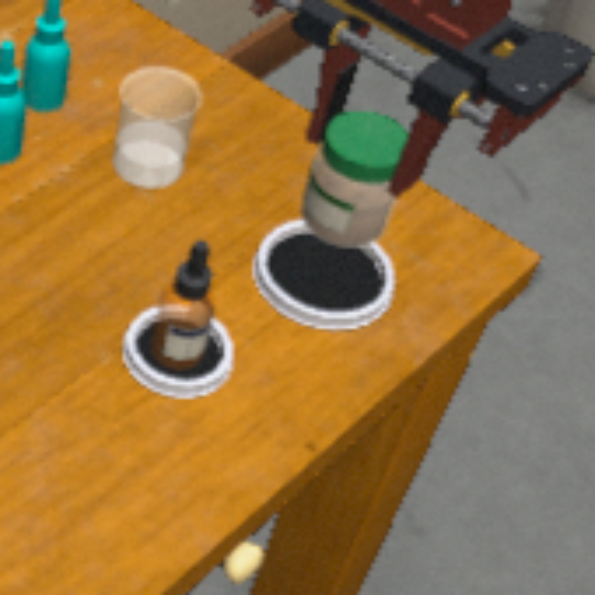

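View pics/t14.png

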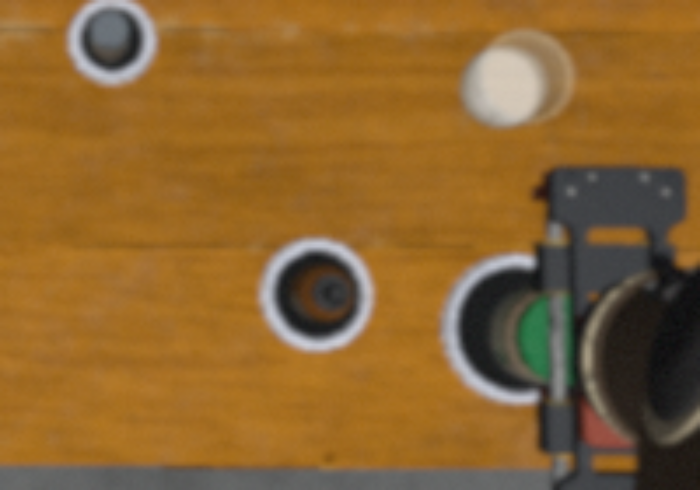

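Ring centre (300,281) and lid (301,423): the jar is within 2-3 mm of the large stand's axis. Lowering.

```bash
python3 -m inch '[[[1,0.003,0.003,0.03,0,0,0],[1,0.003,0.003,0.06,0,0,0],[1,0.003,0.003,0.09,0,0,0],[1,0.003,0.003,0.115,0,0,0],[1,0.003,0.003,0.13,0,0,0],[1,0.003,0.003,0.136,0,0,0],[1,0.003,0.003,0.138,0,0,0],[1,0.003,0.003,0.138,0,0,0]]]'
```

```text
clock: 28.08
tool_pos: [436.9, -353.9, 25.3]
ee_rot: [0.0, 1.0, -0.0, 0.008]
contact_force: [1.5, 0.1, -1.4]
finger_gap: 51.0
```

```bash
python3 -m inch '[[[1,0,0,0.002,0,0,0],[1,0,0,0.004,0,0,0],[1,0,0,0.004,0,0,0]]]'; python3 -c "
from station import *
s=state();print(s['contact_force'],s['tool_pos'])"
```

```text
clock: 28.45
tool_pos: [437.1, -354.2, 23.9]
ee_rot: [0.0, 1.0, -0.0, 0.008]
contact_force: [-0.8, -0.1, 1.8]
finger_gap: 50.9
[-0.78694604 -0.10349062  1.84734127] [ 437.1154983  -354.18195726   23.94610125]
```

Force up slightly, so it is on the floor. Releasing.

```bash
python3 -m inch '[[[0,0,0,0,0,0,0],[-0.4,0,0,0,0,0,0],[-0.8,0,0,0,0,0,0],[-0.8,0,0,0,0,0,0],[-0.8,0,0,-0.1,0,0,0],[-0.8,0,0,-0.25,0,0,0],[-0.8,0,0,-0.4,0,0,0],[-0.8,0,0,-0.4,0,0,0]]]';  python3 -m inch '[[[-0.8,-0.1,0.1,-0.1,0,0,0],[-0.8,-0.2,0.2,-0.1,0,0,0],[-0.8,-0.3,0.35,-0.1,0,0,0],[-0.8,-0.3,0.5,-0.1,0,0,0],[-0.8,-0.3,0.5,-0.1,0,0,0],[-0.8,-0.3,0.5,-0.1,0,0,0]]]'
python3 - <<'E'
from h import *
im=read_camera("scene"); cv2.imwrite("pics/s15.png",cv2.resize(im[120:350,190:480],None,fx=2.6,fy=2.6,interpolation=cv2.INTER_CUBIC)[:,:,::-1])
im=read_camera("top"); cv2.imwrite("pics/t15.png",cv2.resize(im[170:300,185:485],None,fx=2.66,fy=2.66,interpolation=cv2.INTER_CUBIC)[:,:,::-1])
E
```

```text
clock: 29.45
tool_pos: [437.1, -355.7, 189.0]
ee_rot: [0.003, 1.0, -0.0, 0.011]
contact_force: [-0.4, 0.2, -0.9]
finger_gap: 79.2
clock: 30.2
tool_pos: [316.0, -554.6, 225.8]
ee_rot: [0.002, 1.0, -0.001, 0.011]
contact_force: [0.9, 1.0, -0.4]
finger_gap: 79.0
```

View pics/s15.png

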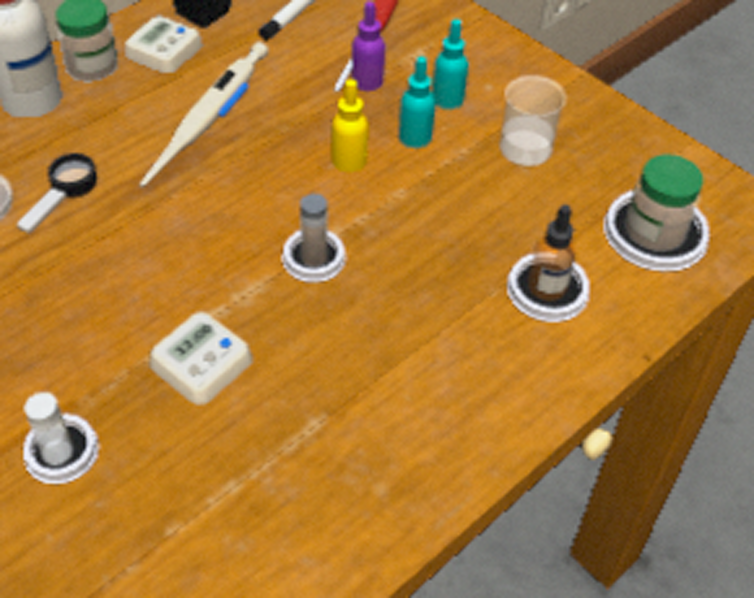

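View pics/t15.png

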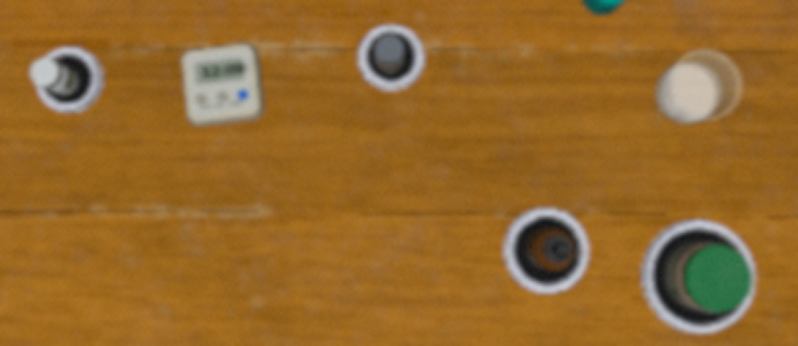

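Run:
```python
from h import *
f=lambda p:((p-[185,170]+.5)*2.66-.5).round(0)
g=lambda p:((p-[190,120]+.5)*2.6-.5).round(0)
for n,x,y,h in [("label",593,159,66),("soil",612,-106,70),("drop",456,-232,98),("jar",436,-353,70)]:
    print(n,"top/base",f(proj("top",(x,y,4+h))),f(proj("top",(x,y,4))),"scene",g(proj("scene",(x,y,4+h))),g(proj("scene",(x,y,4))))
p=lambda u,v:((np.array([u,v])+.5)/2.66-.5+[185,170])
for u,v,z in [(45,72,70),(389,52,74),(559,248,102),(717,278,74)]: print(ray("top",p(u,v),z).round(1))
im=read_camera("scene"); cv2.imwrite("pics/s16.png",cv2.resize(im[255:315,190:240],None,fx=10,fy=10,interpolation=cv2.INTER_CUBIC)[:,:,::-1])
im=read_camera("top"); cv2.imwrite("pics/t16.png",cv2.resize(im[180:220,190:230],None,fx=14,fy=14,interpolation=cv2.INTER_CUBIC)[:,:,::-1])
```

```text
label top/base [48. 70.] [68. 80.] scene [ 45. 399.] [ 62. 448.]
soil top/base [389.  47.] [389.  58.] scene [314. 201.] [315. 256.]
drop top/base [560. 252.] [544. 250.] scene [566. 209.] [547. 288.]
jar top/base [716. 279.] [694. 276.] scene [673. 176.] [655. 231.]
[591.6 161.   70. ]
[ 607.8 -105.9   74. ]
[ 458.8 -231.6  102. ]
[ 436.8 -353.9   74. ]
```

View pics/s16.png

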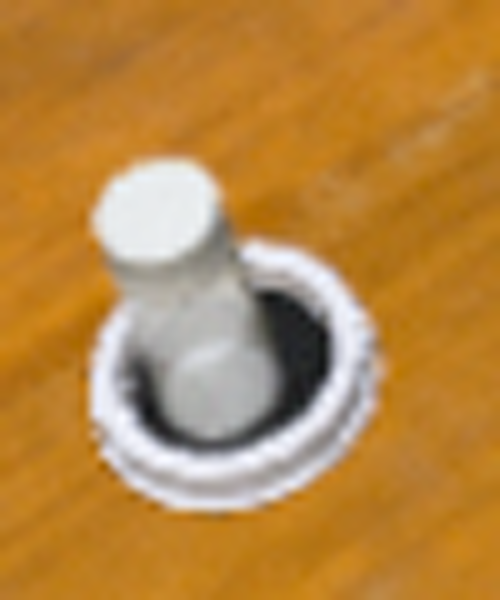

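View pics/t16.png

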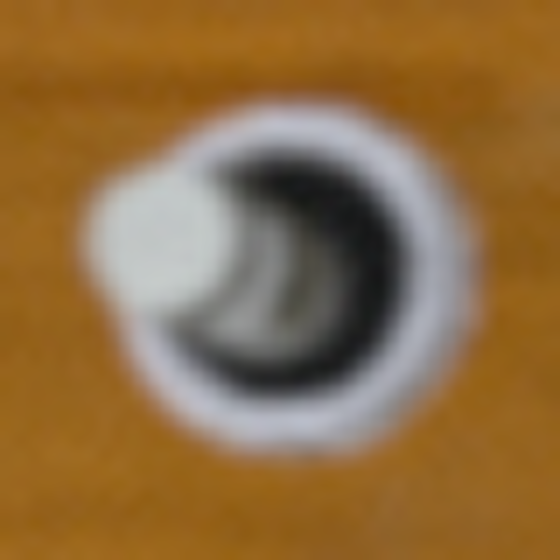

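All four are within 3-4 mm of where an upright container standing on its well floor would appear, and dark floor shows around the labelled vial's base. The beaker and timer look unmoved, and the gripper is clear. Handing in.

```bash
python3 -m inch '[[[-0.8,0,0,0,0,0,0],[-0.8,0,0,0,0,0,0]]]'; python3 -c "
from station import *
print(job_done())"
```

```text
clock: 30.65
tool_pos: [317.5, -553.3, 228.0]
ee_rot: [0.003, 1.0, 0.001, 0.012]
contact_force: [-0.1, 0.4, -0.6]
finger_gap: 78.9
the job is handed in; nothing more can be done
None
```

All four containers now stand upright in their stands, released and with the gripper well clear. I handed the job in at 30.7 s. The labelled vial is in the left small stand, the soil vial in the other, the dropper bottle in the medium one and the jar in the large one.

- **Position:** in the last top and scene pictures, all four tops are within about 3–4 mm of where an upright container standing on its well floor would show. The timer, beaker and coloured look-alikes show no visible shift.
- **Grip height:** the fingertips turned out to sit about 25 mm higher than the stated TCP. The vials, the dropper bottle and probably the jar were therefore held by their caps or lids rather than their bodies. They stayed upright, and I placed each one relative to the height at which I picked it up.
- **Camera disagreement:** the three cameras differed by up to about 7 mm on the stand centres. I aimed for the middle of the readings, well inside the 9–12 mm clearances.
- **Force:** the highest external force in the readings was about 6 N, while closing on the jar.

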